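# Release the pin drawer with the dowel

## Task

The drawer of spare drive pins has no handle: take the steel dowel from its stand, put it down through the small hole in the fixture's top and press the spring catch inside gently, without forcing it against its stop, keeping it pressed until the drawer has come all the way out. Then stand the dowel back upright in its stand and leave the other things on the counter alone.

Things in the scene. Friction and masses are not known exactly. Their poses are not given: they have to be found in the camera images.
- dowel: Upright plain steel dowel, 120 mm long: a shaft 10 mm in diameter and 80 mm long (its lowest 3 mm tapered to 7 mm) under a ringed round handle 18 mm in diameter and 40 mm long, about 90 g. It stands loosely in the stand. Origin: centre of its lower end; z runs up along it, the handle spans z = 80 to 120 mm.
- stand: Black plastic block 70 x 70 mm and 50 mm high, fixed to the counter. Origin: centre of its underside, z up.
- stand_hole (a point): Centre of the mouth of the stand's blind round hole, in the middle of its top: 15 mm in diameter, 40 mm deep (the dowel's lower end rests 10 mm above the counter).
- fixture: Grey metal box with aluminium top plate, 170 (x) by 150 (y) mm, 120 mm high, fixed to the counter. Origin: centre of its underside, z up; the drawer comes out on its -x side, roughly away from the robot. The spring catch inside yields from about 5 N, rising to 9 N; pushed 5 to 6 mm down it frees the drawer, at 8.5 mm it meets a solid stop. Over 20 N from the dowel on fixture or catch bends it.
- release_hole (a point): Centre of the mouth of the round hole in the fixture's top plate (plate 8 mm thick, its upper face 120 mm above the counter), 13 mm in diameter, 30 mm to the fixture's +y side of the plate's middle. Straight below, out of sight, is the catch's flat head, 18 mm wide, 12 to 30 mm below the plate's upper face: differently each time, not measured, to be found by feel.
- drawer (a joint): How far the drawer is out, in m: 0 shut, 0.07 all the way out. Once freed, its damped spring drives it out in about 1.5 to 2 s and it stays out. It carries three catch teeth 20 mm apart: if the catch is let up before the drawer is 50 mm out, the next tooth is caught and the catch must be pressed again.
- drawer_front (a point): Middle of the upper edge of the drawer's flat aluminium front panel (136 mm wide, 54 mm high, flush with the fixture's -x face when shut, no handle), 63 mm above the counter.
- weight: Bystander: silver cylindrical test weight with a small knob on top, 52 mm wide, 83 mm high. Origin: centre of its underside.
- canister: Bystander: clear screw-top canister with drive pins inside, white cap, 72 mm wide, 98 mm high. Origin: centre of its underside.
- bumper: Bystander: ridged yellow round bumper, 48 mm wide, 44 mm high. Origin: centre of its underside.
- wrench_head: Bystander: steel open-end wrench head lying flat, about 115 mm long, 48 mm wide, 16 mm high. Origin: on its underside, behind the jaws.
Things that resemble listed ones, but are neither listed nor needed, are in the scene too. What is shaped like the stand but blue or pink is not meant.

How it is judged:
By the outcome, as a careful person would: the job done as asked, in the order asked, and still so for the second after the job is handed in, with the robot touching nothing.
It also fails if it takes over 54 s, if anything falls off the work surface, if the arm or the gripper's body presses on something with over 40 N, if the wrist force passes 120 N, or if a joint passes its speed limit or range.

## Robot

A 7-joint arm with a two-finger parallel gripper is mounted at the origin on the work surface. World frame = base frame: x ahead of the robot, y to its left, z up, the work surface at z = 0. Lengths are in mm, angles in rad, forces in N, time in s.
With the tool pointing down it reaches from about 400 to 875 mm from the base axis. Payload 4.4 kg.
Tool frame: the origin (TCP) lies at the very end of the fingers, on their centre line; the grasp point (between the pads) lies 19 mm behind it; z points along the fingers, y is the line along which they close (so a half turn about z gives the same grasp; the last joint's range is limited). The gripper opens to 85 mm and grips with 20 to 120 N. Pads are 22 mm wide; open, the fingers measure 114 mm over their backs; the gripper's body (76 mm by 85 mm) begins 54 mm behind the grasp point. The pads swing forward as they close: fully open they stand 13 mm farther back than shut.
Start: joints at [1.196, 0.628, 0.038, 1.517, -0.027, 0.996, -0.02], TCP at [197.573, -619.26, 231.313] pointing down, gripper open.
Joint ranges: [-3.06, 3.06], [-0.37, 2.12], [-1.25, 1.32], [0.18, 2.47], [-1.1, 4.24], [0.23, 1.98], [-2.94, 2.94]. Speed limits (rad/s): [2.57, 2.57, 3.14, 3.14, 3.14, 3.14, 3.14].

## Interface

Orientations are given as [roll, pitch, yaw] about the fixed x, y, z axes, in that order (R = Rz(yaw) Ry(pitch) Rx(roll)).
In Python, from cell import monitor, viewer, workorder gives the robot as it stands.
- The arm moves only by the tool arm_command, never from a script. Its argument "series" is one flat list of numbers, 5 for each row, row after row: the opening in per cent of the stroke, from 0 (shut) to 100 (fully open), then the shift along the tool's x, y, z in cm, then the turn about the tool's z in degrees. In form: [claw, x, y, z, roll, claw, x, y, z, roll, ...]. A call has exactly 5 rows; each row is the pose to reach, as a shift and turn from the pose commanded when the call began, along the tool's axes at that moment; what a row does not reach only later rows make up. A row lasts 1/12 s, in which the tool goes at most 41.7 mm and 7.16 degrees, less where a joint would pass 70% of its speed; a pose out of reach is approached as far as the arm can. A call with a gripper value outside its range is refused whole. The fingers move at their own pace and stop on an object; the grip force is fixed at half the most. Time passes only in rows, so rows that repeat a pose let the fingers close, or fill a call up. It gives the time, the measured TCP pose, the force, the opening and the grip force at its end, in the units of the state.
- monitor.read_state(): the state, without advancing time (a new reading comes with each control period).
- viewer.get_image(name): name is "side" or "top"; returns (picture, depth): 420x560x3 uint8, red, green, blue; 420x560 float32, mm along the optical axis (not along the pixel's ray), 0 where there is no reading.
- viewer.camera_model(name): a dict with "mtx" (3x3 intrinsics, pixels), "R" (3x3) and "t" (3): a world point X has camera coordinates R X + t. Camera axes: x right, y down, z forward; pixel columns grow to the right and rows downward; lengths in mm; the calibration is good to about 2 mm. A picture is of the moment at which its call begins. camera_model takes no time and is no camera call.
- workorder.finish_job(): hands the job in; it is judged then, once.
The state is a dict: "clock": time; "qpos": joint angles; "qd": joint speeds; "tau": joint torques, N m; "eef_pos": TCP position; "tool_rot": TCP orientation; "force": force on the tool from outside, world axes, zero at the start; "torque": the same for the moment, N m; "width": finger opening in mm; "gripper_force": force on a finger pad.
Only numpy, scipy, OpenCV 4.12 (cv2) and the standard library are available. Lean on these libraries where they do the work, as an engineer would, in place of code of your own. Each camera call takes 0.05 s, during which the arm holds its last target. There are 200 camera calls.

## Working session

There is one attempt and no reset: what is moved stays moved. The work goes in short steps, Python scripts to look and compute and a tool call to move; the robot and the scene stay as the last step left them, time stands still between calls to the robot, and variables do not carry over. Pictures are saved under pics/ and viewed, at most 10 in all, crops included, and the job is handed in when it is done.

Besides the shell and the picture viewer there is one more tool, called after ">>>" by a JSON object that holds its "op" and its "data". arm_command: Moves the arm, as the interface text tells. Its arguments: {"type":"object","properties":{"series":{"type":"array","items":{"type":"number"}}},"required":["series"]}

```bash
mkdir -p pics; ls; cat > h.py <<'E'
import numpy as np, cv2
from cell import monitor, viewer, workorder
def snap(n,f):
    p,d=viewer.get_image(n); cv2.imwrite(f'pics/{f}.png',p[:,:,::-1]); np.save(f'pics/{f}.npy',d); return p,d
def ray(n,u,v):
    c=viewer.camera_model(n);R=np.array(c['R']);t=np.array(c['t']);K=np.array(c['mtx'])
    return -R.T@t, R.T@np.linalg.solve(K,[u,v,1.])
def atz(n,u,v,z):
    o,d=ray(n,u,v); return o+d*(z-o[2])/d[2]
def atd(n,u,v,depth):
    o,d=ray(n,u,v); return o+d*depth
def proj(n,X):
    c=viewer.camera_model(n);p=np.array(c['mtx'])@(np.array(c['R'])@np.array(X,float)+np.array(c['t']));return p[:2]/p[2]
E
python3 - <<'E'
from h import *
for n in('side','top'):
    snap(n,n+'0'); print(n,ray(n,280,210))
s=monitor.read_state();print({k:np.round(v,3) for k,v in s.items()})
E
```

```text
pics
side (array([426.07396462, 772.86090265, 743.80182077]), array([ 0.0934529 , -0.75617293, -0.6477722 ]))
top (array([ 429.03196361,   16.65089208, 1265.72901827]), array([ 0.08976499,  0.00220942, -0.99598955]))
{'clock': np.float64(0.1), 'qpos': array([ 1.196,  0.629,  0.038,  1.518, -0.027,  0.996, -0.02 ]), 'qd': array([-0.001, -0.   ,  0.   , -0.003, -0.   ,  0.   , -0.001]), 'tau': array([ 4.0000e-03, -5.6453e+01,  1.2310e+00, -1.9397e+01,  1.1000e-02,
        5.0000e-03, -0.0000e+00]), 'eef_pos': array([ 197.393, -618.706,  230.479]), 'tool_rot': array([-3.14 ,  0.   ,  0.309]), 'force': array([ 0.42 ,  0.903, -0.252]), 'torque': array([ 0.015, -0.004,  0.005]), 'gripper_force': np.float64(0.0), 'width': np.float64(85.292)}
```

View pics/top0.png

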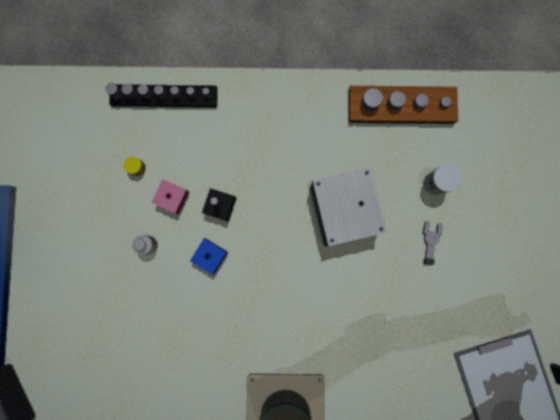

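View pics/side0.png

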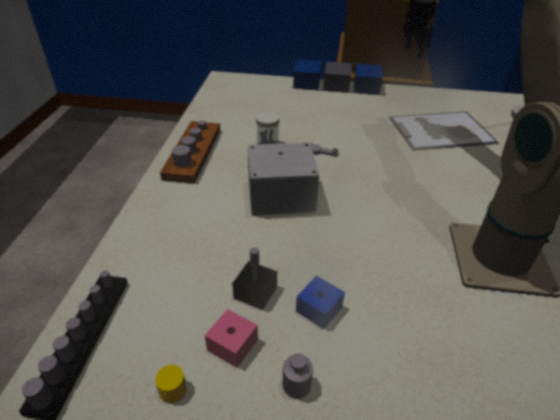

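The top view shows three stand-shaped blocks: black at (219,205) with the dowel in it, blue at (209,256) and pink at (170,197). The black one is the stand, because blue and pink are excluded. The fixture hole is near (361,203). I'll confirm both in an enlarged crop.

```bash
python3 - <<'E'
from h import *
p=cv2.imread('pics/top0.png')
a=cv2.resize(p[180:230,190:240],None,fx=8,fy=8,interpolation=cv2.INTER_CUBIC)
b=cv2.resize(p[180:230,336:386],None,fx=8,fy=8,interpolation=cv2.INTER_CUBIC)
cv2.imwrite('pics/c1.png',np.hstack([a,b]))
s=cv2.imread('pics/side0.png')
cv2.imwrite('pics/c2.png',np.hstack([cv2.resize(s[240:310,225:290],(390,420),interpolation=cv2.INTER_CUBIC),cv2.resize(s[135:190,240:290],(382,420),interpolation=cv2.INTER_CUBIC)]))
E
```

```text
(no output)
```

View pics/c1.png

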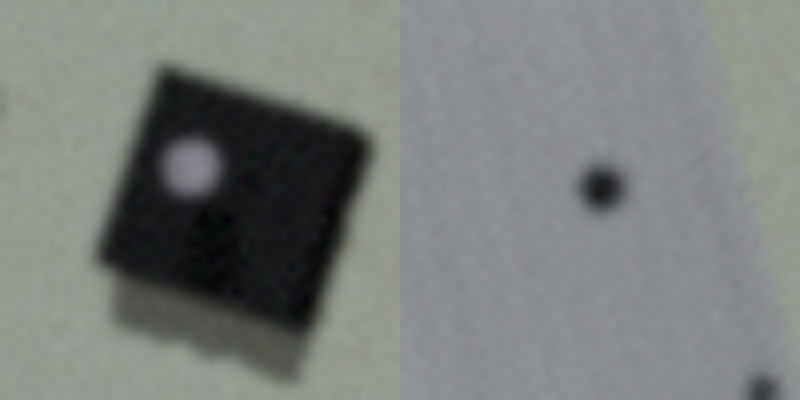

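View pics/c2.png

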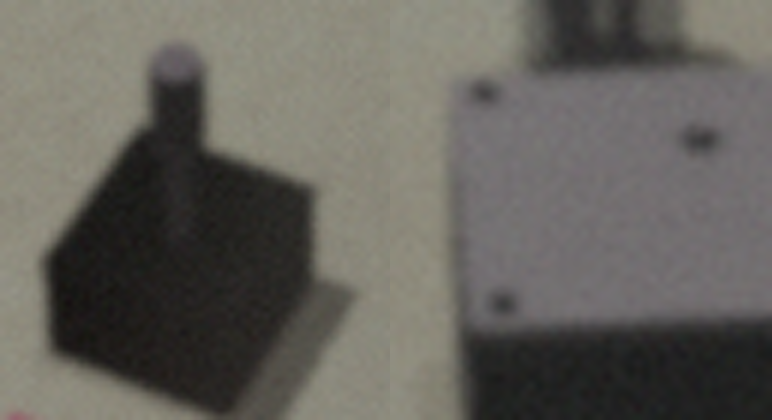

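```bash
python3 - <<'E'
from h import *
print('dowel top',atz('top',213.44,200.4,130),atz('side',254.1,250.4,130))
print('stand',atz('top',219,204.5,50))
print('hole',atz('top',360.8,203.06,120),atz('side',280,152.9,120))
for u,v in((162,65),(372,140),(308,332),(100,262)): print(atz('top',190+(u+.5)/8-.5,180+(v+.5)/8-.5,50))
d=np.load('pics/top0.npy')
for u,v in((213,200),(222,208),(350,203)): print(atd('top',u,v,d[v,u]))
# fixture axis from plate edges
p=cv2.imread('pics/top0.png')
m=(d>0)
P=np.array([[atd('top',u,v,d[v,u]) for u in range(300,395)] for v in range(155,260)])
k=np.abs(P[...,2]-120)<12
print(cv2.minAreaRect(P[k][:,:2].astype(np.float32)))
k2=np.array([[atd('top',u,v,d[v,u]) for u in range(270,440)] for v in range(120,160)])
E
```

```text
dowel top [553.63424556 184.77203511 130.        ] [548.06115997 185.17642497 130.        ]
stand [551.60581643 181.58366125  50.        ]
hole [ 551.85371936 -183.26069589  120.        ] [ 547.5771888  -183.97411375  120.        ]
[596.40580858 207.10707122  50.        ]
[571.97128288 136.65287852  50.        ]
[507.77138958 156.57942308  50.        ]
[530.31453706 226.00455524  50.        ]
[554.67461136 185.95893528 129.52937121]
[542.32401727 173.37363671  50.25462616]
[ 551.81338841 -156.28560719  119.16916497]Traceback (most recent call last):
  File "<stdin>", line 11, in <module>
  File "h.py", line 11, in atd
    o,d=ray(n,u,v); return o+d*depth
        ~~~^^^^^^^
  File "h.py", line 6, in ray
    c=viewer.camera_model(n);R=np.array(c['R']);t=np.array(c['t']);K=np.array(c['mtx'])
ValueError: time passes only in moves, steps and waits
```

The crop at (191,167) shows the dowel's top in the black stand, at about (551,185,130). The plate hole in the right half of the crop is at about (550,-183.5,120). The two cameras agree to about 5 mm, and heights and reach are as expected. Next I move toward the dowel, turning the tool to yaw 0.

>>> {"op": "arm_command", "data": {"series": [100,3.4,-2.3,0,3.54,100,6.9,-4.5,0,7.08,100,10.4,-6.8,0,10.62,100,13.8,-9,0,14.16,100,17.2,-11.3,0,17.7]}}

```text
clock: 0.52
eef_pos: [327.9, -457.5, 231.0]
tool_rot: [-3.141, 0.0, -0.004]
force: [1.7, -0.1, 0.1]
width: 85.4
gripper_force: 0.0
```

>>> {"op": "arm_command", "data": {"series": [100,1.1,-3.2,0,0,100,2.2,-6.4,0,0,100,3.4,-9.7,0,0,100,4.5,-12.9,0,0,100,5.6,-16.1,0,0]}}

```text
clock: 0.93
eef_pos: [383.3, -296.5, 231.1]
tool_rot: [-3.141, 0.0, -0.0]
force: [0.7, 0.6, 1.0]
width: 85.5
gripper_force: 0.0
```

>>> {"op": "arm_command", "data": {"series": [100,1.1,-3.2,0,0,100,2.2,-6.4,0,0,100,3.4,-9.7,0,0,100,4.5,-12.9,0,0,100,5.6,-16.1,0,0]}}

```text
clock: 1.35
eef_pos: [439.2, -135.6, 231.2]
tool_rot: [-3.141, 0.0, -0.0]
force: [0.4, -0.4, 0.5]
width: 85.6
gripper_force: 0.0
```

>>> {"op": "arm_command", "data": {"series": [100,1.1,-3.2,0,0,100,2.2,-6.4,0,0,100,3.4,-9.7,0,0,100,4.5,-12.9,0,0,100,5.6,-16.1,0,0]}}

```text
clock: 1.77
eef_pos: [495.2, 25.4, 231.1]
tool_rot: [3.142, 0.0, -0.0]
force: [1.4, -0.3, -0.0]
width: 85.5
gripper_force: 0.0
```

>>> {"op": "arm_command", "data": {"series": [100,1.1,-3.2,0.5,0,100,2.2,-6.4,2,0,100,3.4,-9.7,3.5,0,100,4.5,-12.9,5,0,100,5.6,-16,6,0]}}

```text
clock: 2.18
eef_pos: [550.6, 185.3, 169.6]
tool_rot: [3.141, 0.002, 0.0]
force: [-1.6, -0.5, 0.2]
width: 85.9
gripper_force: 0.0
```

```bash
python3 - <<'E'
from h import *
print(np.round(monitor.read_state()['qpos'],2))
p,d=snap('side','side1'); q=proj('side',monitor.read_state()['eef_pos']);print(q)
c=p[160:300,160:340,::-1]
cv2.imwrite('pics/c3.png',cv2.resize(c,None,fx=4,fy=4,interpolation=cv2.INTER_CUBIC))
E
```

```text
[-0.4   0.6   0.05  1.78 -0.04  0.76 -1.9 ]
[250.95888054 239.36044291]
```

View pics/c3.png

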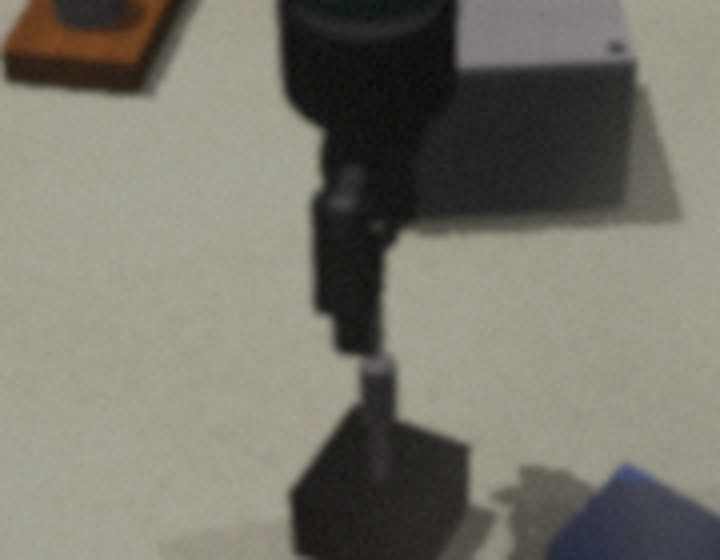

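```bash
python3 - <<'E'
from h import *
import pickle
pickle.dump({n:viewer.camera_model(n) for n in('side','top')},open('cam.pkl','wb'))
import re
s=open('h.py').read().replace("viewer.camera_model(n)","CAM[n]").replace("def snap","import pickle\nCAM=pickle.load(open('cam.pkl','rb'))\ndef snap",1)
open('h.py','w').write(s)
E
python3 - <<'E'
from h import *
for y in (228,238):
  for z in(170,183): print(y,z,proj('side',[550.6,y,z]))
print(proj('side',[550.6,185,130]),proj('side',[540.6,185,130]))
E
```

```text
228 170 [247.98295429 251.5385006 ]
228 183 [247.76135234 246.49390258]
238 170 [246.91723134 255.48356725]
238 183 [246.68203071 250.43187387]
[252.83889836 250.19510152] [257.87441787 250.75031251]
```

>>> {"op": "arm_command", "data": {"series": [100,0.1,0,2,0,100,0.2,0,4,0,100,0.2,0,6,0,100,0.2,0,7.2,0,100,0.2,0,7.8,0]}}

```text
clock: 2.65
eef_pos: [551.9, 183.1, 91.4]
tool_rot: [3.14, 0.003, -0.0]
force: [-0.2, -0.6, 0.2]
width: 85.7
gripper_force: 0.0
```

>>> {"op": "arm_command", "data": {"series": [15,0,0,0,0,15,0,0,0,0,0,0,0,0,0,0,0,0,0,0,0,0,0,0,0]}}

```text
clock: 3.07
eef_pos: [553.8, 183.8, 94.3]
tool_rot: [-3.141, -0.002, -0.0]
force: [-0.2, 0.2, -1.0]
width: 25.9
gripper_force: 0.0
```

>>> {"op": "arm_command", "data": {"series": [0,0,0,0,0,0,0,0,0,0,0,0,0,0,0,0,0,0,0,0,0,0,0,0,0]}}

```text
clock: 3.48
eef_pos: [553.8, 184.0, 94.2]
tool_rot: [-3.141, -0.002, -0.0]
force: [-0.1, 0.1, 5.1]
width: 16.6
gripper_force: 58.5
```

>>> {"op": "arm_command", "data": {"series": [0,0,0,-0.4,0,0,0,0,-1.5,0,0,0,0,-3,0,0,0,0,-5,0,0,0,0,-6.5,0]}}

```text
clock: 3.9
eef_pos: [553.3, 183.5, 159.9]
tool_rot: [-3.142, -0.0, -0.0]
force: [-0.2, -0.5, -0.7]
width: 16.6
gripper_force: 58.5
```

>>> {"op": "arm_command", "data": {"series": [0,0,0,-1.5,0,0,0,0,-3,0,0,0,0,-5,0,0,0,0,-7,0,0,0,0,-8,0]}}

```text
clock: 4.32
eef_pos: [554.1, 183.8, 241.2]
tool_rot: [-3.14, -0.003, -0.0]
force: [0.2, -0.3, -1.8]
width: 16.4
gripper_force: 58.5
```

>>> {"op": "arm_command", "data": {"series": [0,0,2,0,0,0,0,5,0,0,0,0,8.5,0,0,0,0,12,0,0,0,0,15.5,0,0]}}

```text
clock: 4.73
eef_pos: [552.6, 27.2, 238.4]
tool_rot: [3.141, 0.0, 0.001]
force: [-0.3, 0.1, -0.4]
width: 16.6
gripper_force: 58.6
```

>>> {"op": "arm_command", "data": {"series": [0,0,4,0,0,0,0,8,0,0,0,0,12,0,0,0,0,15,0,0,0,-0.2,17,0,0]}}

```text
clock: 5.15
eef_pos: [550.3, -146.2, 238.4]
tool_rot: [3.139, 0.0, -0.005]
force: [1.2, -0.3, -0.9]
width: 16.5
gripper_force: 58.6
```

>>> {"op": "arm_command", "data": {"series": [0,0,2,0.5,0,0,0,3.4,1,0,0,0,4.2,1.2,0,0,0,4.2,1.2,0,0,0,4.2,1.2,0]}}

```text
clock: 5.57
eef_pos: [551.1, -182.4, 226.0]
tool_rot: [-3.14, 0.001, 0.0]
force: [0.5, 0.5, -0.9]
width: 16.4
gripper_force: 58.6
```

```bash
python3 - <<'E'
from h import *
s=monitor.read_state();print(s['eef_pos'],s['tool_rot'],s['force'],s['width'])
p,d=snap('side','side2')
q=proj('side',s['eef_pos']+np.array([0,0,-84]));print(q)
c=p[75:205,210:350,::-1]
cv2.imwrite('pics/c4.png',cv2.resize(c,None,fx=4.5,fy=4.5,interpolation=cv2.INTER_CUBIC))
E
```

```text
[ 551.07764446 -182.38708703  226.0150722 ] [-3.14047190e+00  6.77710271e-04  2.54049009e-04] [ 0.52382068  0.46632948 -0.91577384] 16.384475347456505
[278.71441167 145.90343756]
```

View pics/c4.png

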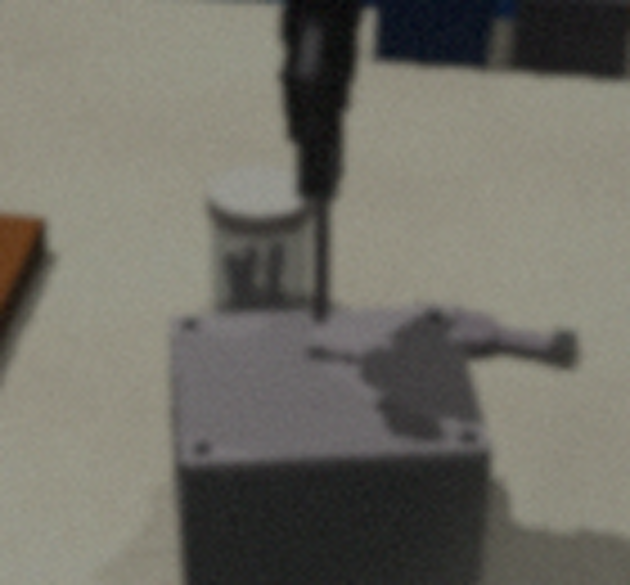

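```bash
python3 - <<'E'
from h import *
e=np.array([551.08,-182.39,226.0])
for z in(200,170,142,120):print(z,proj('side',[e[0],e[1],z]))
print('tip',atz('side',281.2,145.0,142),'hole',atz('side',280,152.9,120))
# subpixel shaft columns per row & hole centroid
p=cv2.imread('pics/side2.png').astype(float).mean(2)
for v in range(118,158):
    r=p[v,272:292]; b=np.median(p[v,268:296]); w=np.clip(b-r-12,0,None)
    if v%3==0 or v>142: print(v,round(b),round(w.sum()),round((w*np.arange(272,292)).sum()/max(w.sum(),1),1), end=' | ')
g=cv2.imread('pics/side0.png').astype(float).mean(2)[148:158,272:288]
w=np.clip(np.median(g)-g-10,0,None);yy,xx=np.mgrid[148:158,272:288];print('\nhole0',(w*xx).sum()/w.sum(),(w*yy).sum()/w.sum())
E
```

```text
200 [279.05121952 126.03177627]
170 [278.87374292 136.479389  ]
142 [278.71358053 145.90775623]
120 [278.5912847  153.10701166]
tip [ 545.33027912 -187.80949659  142.        ] hole [ 547.5771888  -183.97411375  120.        ]
120 136 451 279.9 | 123 90 180 277.5 | 126 91 117 277.3 | 129 98 108 279.1 | 132 99 112 278.3 | 135 98 104 278.9 | 138 99 106 278.9 | 141 68 33 277.9 | 143 75 44 280.4 | 144 92 80 280.7 | 145 104 93 280.5 | 146 108 48 280.6 | 147 110 0 0.0 | 148 113 0 0.0 | 149 112 0 0.0 | 150 110 0 0.0 | 151 105 0 0.0 | 152 102 44 279.9 | 153 91 47 280.4 | 154 82 0 0.0 | 155 94 29 290.1 | 156 103 37 290.7 | 157 104 41 290.7 | 
hole0 280.16900093370685 152.90102707749767
```

The tip is at (280.6,145.7) and the hole at (280.2,152.9). After a correction of under 1 mm, (551.9,-183.3), the dowel is lined up. I'll lower it to just above the plate.

>>> {"op": "arm_command", "data": {"series": [0,0.08,0.09,0.4,0,0,0.08,0.09,0.8,0,0,0.08,0.09,1.3,0,0,0.08,0.09,1.7,0,0,0.08,0.09,1.7,0]}}

```text
clock: 6.03
eef_pos: [551.3, -183.6, 208.1]
tool_rot: [-3.141, 0.002, 0.0]
force: [-0.5, 0.3, -1.7]
width: 16.5
gripper_force: 58.6
```

>>> {"op": "arm_command", "data": {"series": [0,0,0,0.05,0,0,0,0,0.1,0,0,0,0,0.15,0,0,0,0,0.2,0,0,0,0,0.2,0]}}

```text
clock: 6.45
eef_pos: [552.0, -184.3, 207.4]
tool_rot: [3.142, -0.0, -0.0]
force: [0.6, 0.8, -0.0]
width: 16.6
gripper_force: 58.6
```

```bash
python3 - <<'E'
from h import *
s=monitor.read_state();print(s['eef_pos'],s['force'],s['torque'])
p,d=snap('side','side3')
cv2.imwrite('pics/c5.png',cv2.resize(p[120:165,255:315,::-1],None,fx=10,fy=10,interpolation=cv2.INTER_CUBIC))
E
```

```text
[ 551.96018636 -184.31601975  207.37962387] [ 0.64250848  0.76227642 -0.02361186] [ 0.02908795  0.05549803 -0.05242315]
```

View pics/c5.png

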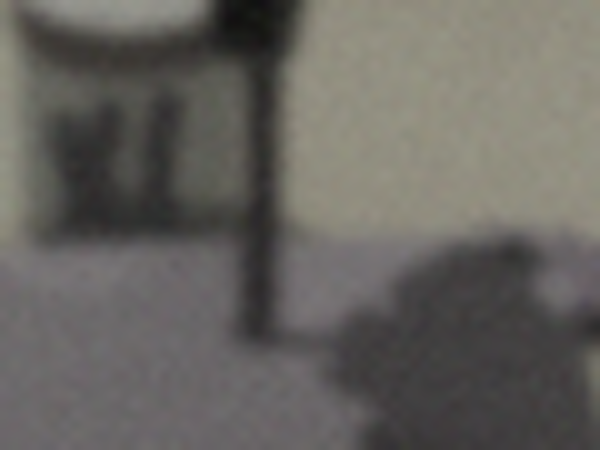

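The tip at crop (258,335) sits over the hole, whose centre should be at (256,334). I'll insert in small steps and watch the force.

>>> {"op": "arm_command", "data": {"series": [0,0,0,0.08,0,0,0,0,0.16,0,0,0,0,0.24,0,0,0,0,0.3,0,0,0,0,0.3,0]}}

```text
clock: 6.92
eef_pos: [551.8, -184.2, 204.1]
tool_rot: [-3.142, 0.0, -0.0]
force: [0.2, 0.8, -0.5]
width: 16.4
gripper_force: 58.6
```

>>> {"op": "arm_command", "data": {"series": [0,0,0,0.06,0,0,0,0,0.12,0,0,0,0,0.18,0,0,0,0,0.2,0,0,0,0,0.2,0]}}

```text
clock: 7.33
eef_pos: [551.9, -184.3, 202.3]
tool_rot: [-3.142, 0.0, -0.0]
force: [0.5, -0.0, -0.7]
width: 16.2
gripper_force: 58.6
```

>>> {"op": "arm_command", "data": {"series": [0,0,0,0.06,0,0,0,0,0.12,0,0,0,0,0.18,0,0,0,0,0.2,0,0,0,0,0.2,0]}}

```text
clock: 7.75
eef_pos: [551.9, -184.2, 200.2]
tool_rot: [-3.142, 0.0, -0.0]
force: [-0.6, -0.7, -0.9]
width: 16.4
gripper_force: 58.6
```

>>> {"op": "arm_command", "data": {"series": [0,0,0,0.06,0,0,0,0,0.12,0,0,0,0,0.18,0,0,0,0,0.2,0,0,0,0,0.2,0]}}

```text
clock: 8.17
eef_pos: [551.9, -184.3, 198.2]
tool_rot: [-3.142, 0.0, -0.0]
force: [1.1, -0.6, -1.5]
width: 16.5
gripper_force: 58.6
```

>>> {"op": "arm_command", "data": {"series": [0,0,0,0.06,0,0,0,0,0.12,0,0,0,0,0.18,0,0,0,0,0.2,0,0,0,0,0.2,0]}}

```text
clock: 8.58
eef_pos: [551.9, -184.3, 196.2]
tool_rot: [-3.142, 0.0, -0.0]
force: [0.1, 1.2, -1.7]
width: 16.4
gripper_force: 58.6
```

>>> {"op": "arm_command", "data": {"series": [0,0,0,0.06,0,0,0,0,0.12,0,0,0,0,0.18,0,0,0,0,0.2,0,0,0,0,0.2,0]}}

```text
clock: 9.0
eef_pos: [551.9, -184.3, 194.2]
tool_rot: [-3.142, 0.0, -0.0]
force: [0.6, -0.2, -1.2]
width: 16.6
gripper_force: 58.6
```

>>> {"op": "arm_command", "data": {"series": [0,0,0,0.06,0,0,0,0,0.12,0,0,0,0,0.18,0,0,0,0,0.2,0,0,0,0,0.2,0]}}

```text
clock: 9.42
eef_pos: [551.9, -184.3, 192.2]
tool_rot: [-3.142, 0.0, -0.0]
force: [0.5, -0.6, -0.5]
width: 16.6
gripper_force: 58.6
```

>>> {"op": "arm_command", "data": {"series": [0,0,0,0.06,0,0,0,0,0.12,0,0,0,0,0.18,0,0,0,0,0.2,0,0,0,0,0.2,0]}}

```text
clock: 9.83
eef_pos: [551.9, -184.2, 190.2]
tool_rot: [-3.142, 0.0, -0.0]
force: [0.3, -1.1, -0.8]
width: 16.8
gripper_force: 58.6
```

>>> {"op": "arm_command", "data": {"series": [0,0,0,0.06,0,0,0,0,0.12,0,0,0,0,0.18,0,0,0,0,0.2,0,0,0,0,0.2,0]}}

```text
clock: 10.25
eef_pos: [551.9, -184.2, 188.2]
tool_rot: [-3.141, 0.0, -0.0]
force: [-0.6, -0.4, -0.6]
width: 16.6
gripper_force: 58.6
```

>>> {"op": "arm_command", "data": {"series": [0,0,0,0.06,0,0,0,0,0.12,0,0,0,0,0.18,0,0,0,0,0.2,0,0,0,0,0.2,0]}}

```text
clock: 10.67
eef_pos: [551.9, -184.3, 186.3]
tool_rot: [-3.142, 0.0, -0.0]
force: [0.2, -0.0, -1.0]
width: 16.2
gripper_force: 58.6
```

>>> {"op": "arm_command", "data": {"series": [0,0,0,0.06,0,0,0,0,0.12,0,0,0,0,0.18,0,0,0,0,0.2,0,0,0,0,0.2,0]}}

```text
clock: 11.08
eef_pos: [551.9, -184.3, 184.2]
tool_rot: [-3.142, 0.0, -0.0]
force: [-1.1, -0.0, -0.6]
width: 16.5
gripper_force: 58.6
```

>>> {"op": "arm_command", "data": {"series": [0,0,0,0.06,0,0,0,0,0.12,0,0,0,0,0.18,0,0,0,0,0.2,0,0,0,0,0.2,0]}}

```text
clock: 11.5
eef_pos: [551.9, -184.3, 182.2]
tool_rot: [-3.142, 0.0, -0.0]
force: [-0.3, -0.2, -0.7]
width: 16.8
gripper_force: 58.6
```

>>> {"op": "arm_command", "data": {"series": [0,0,0,0.06,0,0,0,0,0.12,0,0,0,0,0.18,0,0,0,0,0.2,0,0,0,0,0.2,0]}}

```text
clock: 11.92
eef_pos: [551.9, -184.3, 180.2]
tool_rot: [-3.142, 0.0, -0.0]
force: [-0.2, 0.5, -1.0]
width: 16.6
gripper_force: 58.6
```

>>> {"op": "arm_command", "data": {"series": [0,0,0,0.06,0,0,0,0,0.12,0,0,0,0,0.18,0,0,0,0,0.2,0,0,0,0,0.2,0]}}

```text
clock: 12.33
eef_pos: [551.9, -184.2, 178.2]
tool_rot: [-3.142, 0.0, -0.0]
force: [-0.2, 0.6, -1.3]
width: 16.3
gripper_force: 58.6
```

>>> {"op": "arm_command", "data": {"series": [0,0,0,0.06,0,0,0,0,0.12,0,0,0,0,0.18,0,0,0,0,0.2,0,0,0,0,0.2,0]}}

```text
clock: 12.75
eef_pos: [551.9, -184.3, 176.3]
tool_rot: [-3.142, 0.0, -0.0]
force: [-0.9, 0.7, -0.2]
width: 16.7
gripper_force: 58.6
```

>>> {"op": "arm_command", "data": {"series": [0,0,0,0.06,0,0,0,0,0.12,0,0,0,0,0.18,0,0,0,0,0.2,0,0,0,0,0.2,0]}}

```text
clock: 13.17
eef_pos: [552.4, -184.4, 175.3]
tool_rot: [3.141, -0.001, -0.0]
force: [-1.1, -0.5, 6.5]
width: 16.4
gripper_force: 59.0
```

Contact with the catch comes at TCP z of about 175.8. I'll press on gradually.

>>> {"op": "arm_command", "data": {"series": [0,0,0,0.06,0,0,0,0,0.12,0,0,0,0,0.18,0,0,0,0,0.2,0,0,0,0,0.2,0]}}

```text
clock: 13.58
eef_pos: [552.6, -184.5, 173.9]
tool_rot: [3.141, -0.002, -0.0]
force: [-1.8, 1.2, 9.7]
width: 16.4
gripper_force: 59.3
```

>>> {"op": "arm_command", "data": {"series": [0,0,0,0.05,0,0,0,0,0.1,0,0,0,0,0.15,0,0,0,0,0.15,0,0,0,0,0.15,0]}}

```text
clock: 14.0
eef_pos: [552.6, -184.4, 172.5]
tool_rot: [3.141, -0.002, -0.0]
force: [-1.8, 0.8, 11.0]
width: 16.3
gripper_force: 59.4
```

```bash
python3 - <<'E'
from h import *
p,d=snap('top','top4'); s=monitor.read_state()
print(s['eef_pos'],s['force'],s['torque'],s['clock'])
a=cv2.imread('pics/top0.png')[130:260,290:400];b=p[130:260,290:400,::-1]
p2,_=snap('side','side4')
c=p2[110:240,225:335,::-1]
cv2.imwrite('pics/c6.png',cv2.resize(np.hstack([b,c]),None,fx=3.6,fy=3.6,interpolation=cv2.INTER_CUBIC))
for i in range(2):
    snap('top','x'); s=monitor.read_state(); print(s['eef_pos'],s['force'])
E
```

```text
[ 552.6186116  -184.45398352  172.50665068] [-1.81979041  0.37377773  9.66325337] [ 0.16824814  0.54816742 -0.03349595] 14.05
[ 552.58892207 -184.47317156  172.46675514] [-1.57426457  1.70020911 10.41497262]
[ 552.60303797 -184.48690648  172.4882456 ] [-2.39601767  0.5989898   9.59604364]
```

View pics/c6.png

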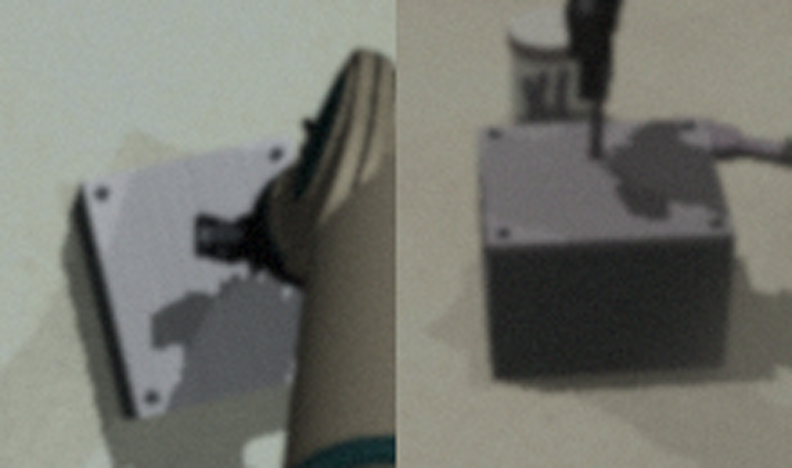

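The drawer is still shut: the top view shows nothing beyond the plate edge. There is a slight side load in the hole, so I'll shift x back by 0.5 mm and go down 1 mm more.

>>> {"op": "arm_command", "data": {"series": [0,-0.03,0,0,0,0,-0.05,0,0,0,0,-0.05,0,0.05,0,0,-0.05,0,0.1,0,0,-0.05,0,0.1,0]}}

```text
clock: 14.62
eef_pos: [552.4, -184.4, 171.6]
tool_rot: [3.141, -0.003, -0.0]
force: [-1.9, 0.9, 10.3]
width: 16.4
gripper_force: 59.4
```

>>> {"op": "arm_command", "data": {"series": [0,-0.03,0,0.02,0,0,-0.05,0,0.05,0,0,-0.05,0,0.1,0,0,-0.05,0,0.1,0,0,-0.05,0,0.1,0]}}

```text
clock: 15.03
eef_pos: [551.8, -184.4, 170.1]
tool_rot: [3.141, -0.002, -0.0]
force: [-0.2, 0.3, 6.4]
width: 16.6
gripper_force: 59.5
```

```bash
cat > chk.py <<'E'
from h import *
import sys
p,d=snap('top',sys.argv[1]); s=monitor.read_state()
print(s['eef_pos'],s['force'],s['clock'])
a=cv2.imread('pics/top0.png').astype(int)[:,:,::-1]
df=np.abs(p.astype(int)-a).sum(2)[120:180,310:350]
print((df>60).sum(1)[::3])
E
python3 chk.py top5
```

```text
[ 551.85349747 -184.43596591  170.05812567] [-0.91404401  0.19890949  6.48458433] 15.0833
[10 10 14 11 14  7 12 14 15 10 17 14  9 16  9 11  4  1  5  1]
```

>>> {"op": "arm_command", "data": {"series": [0,0,0,0.03,0,0,0,0,0.06,0,0,0,0,0.07,0,0,0,0,0.07,0,0,0,0,0.07,0]}}

```text
clock: 15.5
eef_pos: [551.9, -184.4, 169.3]
tool_rot: [3.141, -0.002, -0.0]
force: [-0.4, 0.1, 6.1]
width: 16.5
gripper_force: 59.5
```

```bash
python3 chk.py top6; python3 - <<'E'
from h import *
a=cv2.imread('pics/top4.png')[100:260,270:400];b=cv2.imread('pics/top6.png')[100:260,270:400]
cv2.imwrite('pics/c7.png',cv2.resize(np.hstack([a,b]),None,fx=3,fy=3))
E
```

```text
[ 551.87998918 -184.43331109  169.33491672] [-0.71065433 -0.0512728   6.65808021] 15.55
[14 13 14 19 17 14 14 10 15 19 22 15 11 13 18  9 14 23 28 17]
```

View pics/c7.png

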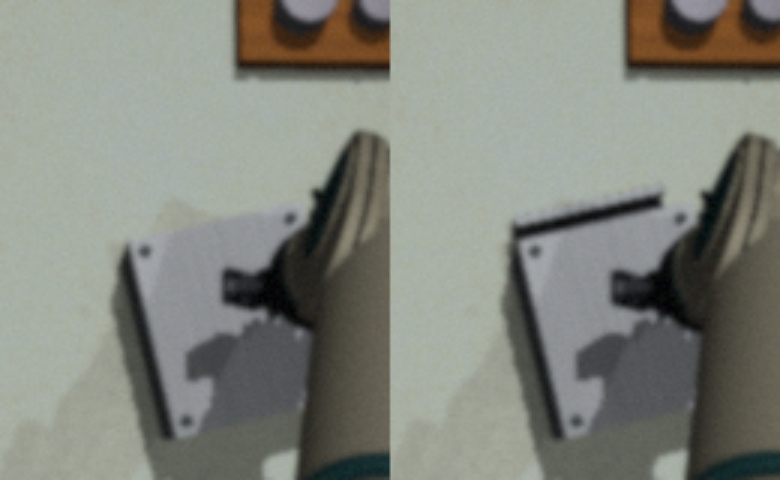

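The drawer is coming out: the dark gap in the right half is at crop y 190–235. I'll hold the catch pressed.

>>> {"op": "arm_command", "data": {"series": [0,0,0,0,0,0,0,0,0,0,0,0,0,0,0,0,0,0,0,0,0,0,0,0,0]}}

```text
clock: 15.97
eef_pos: [551.9, -184.5, 169.3]
tool_rot: [3.141, -0.002, -0.0]
force: [0.2, 0.4, 6.1]
width: 16.7
gripper_force: 59.5
```

>>> {"op": "arm_command", "data": {"series": [0,0,0,0,0,0,0,0,0,0,0,0,0,0,0,0,0,0,0,0,0,0,0,0,0]}}

```text
clock: 16.38
eef_pos: [551.9, -184.4, 169.3]
tool_rot: [3.141, -0.002, -0.0]
force: [-1.0, 1.5, 5.8]
width: 16.9
gripper_force: 59.5
```

>>> {"op": "arm_command", "data": {"series": [0,0,0,0,0,0,0,0,0,0,0,0,0,0,0,0,0,0,0,0,0,0,0,0,0]}}

```text
clock: 16.8
eef_pos: [551.9, -184.5, 169.3]
tool_rot: [3.141, -0.002, -0.0]
force: [-0.6, 0.7, 7.0]
width: 16.3
gripper_force: 59.5
```

>>> {"op": "arm_command", "data": {"series": [0,0,0,0,0,0,0,0,0,0,0,0,0,0,0,0,0,0,0,0,0,0,0,0,0]}}

```text
clock: 17.22
eef_pos: [551.9, -184.4, 169.3]
tool_rot: [3.141, -0.002, -0.0]
force: [-0.7, 1.1, 7.2]
width: 16.6
gripper_force: 59.5
```

>>> {"op": "arm_command", "data": {"series": [0,0,0,0,0,0,0,0,0,0,0,0,0,0,0,0,0,0,0,0,0,0,0,0,0]}}

```text
clock: 17.63
eef_pos: [551.9, -184.4, 169.3]
tool_rot: [3.141, -0.002, -0.0]
force: [-0.8, -1.2, 6.2]
width: 16.6
gripper_force: 59.5
```

```bash
python3 chk.py top7; python3 - <<'E'
from h import *
# profile along fixture outward axis at column ~ 335: front panel bright edge; depth column
for f in('top6','top7'):
    p=cv2.imread(f'pics/{f}.png').astype(int).sum(2); d=np.load(f'pics/{f}.npy')
    print(f,[(v,int(p[v,335:338].mean()),int(atd('top',336,v,d[v,336])[2]),int(atd('top',336,v,d[v,336])[0])) for v in range(142,180,2)])
E
```

```text
[ 551.86024622 -184.46371355  169.32516378] [-0.18752113  0.36663656  6.33435705] 17.6833
[17 19 29 18 25 23 31 22 24 20 16 17 26 38 40 40 40 36 25 12]
top6 [(142, 505, 0, 736), (144, 511, 0, 730), (146, 513, 5, 723), (148, 504, -2, 719), (150, 516, -1, 713), (152, 514, -3, 708), (154, 506, -4, 702), (156, 511, -3, 697), (158, 507, 3, 690), (160, 511, -1, 685), (162, 508, 2, 678), (164, 507, 1265, 429), (166, 492, 0, 667), (168, 418, 61, 651), (170, 184, 55, 646), (172, 48, 43, 643), (174, 266, 28, 640), (176, 440, 121, 619), (178, 449, 117, 615)]
top7 [(142, 511, -2, 736), (144, 514, -3, 731), (146, 515, -2, 725), (148, 514, 0, 719), (150, 497, 1, 713), (152, 463, 66, 693), (154, 245, 57, 689), (156, 33, 52, 685), (158, 118, 18, 686), (160, 336, 35, 677), (162, 309, 35, 672), (164, 253, 28, 668), (166, 343, 38, 660), (168, 327, 35, 655), (170, 203, 26, 651), (172, 289, 34, 645), (174, 397, 35, 639), (176, 460, 116, 620), (178, 455, 117, 615)]
```

>>> {"op": "arm_command", "data": {"series": [0,0,0,0,0,0,0,0,0,0,0,0,0,0,0,0,0,0,0,0,0,0,0,0,0]}}

```text
clock: 18.1
eef_pos: [551.9, -184.5, 169.3]
tool_rot: [3.141, -0.002, -0.0]
force: [-0.4, 0.6, 6.3]
width: 16.7
gripper_force: 59.5
```

```bash
python3 chk.py top8; python3 - <<'E'
from h import *
for f in('top7','top8'):
    p=cv2.imread(f'pics/{f}.png').astype(int).sum(2)
    print(f,[int(p[v,334:339].mean()) for v in range(148,160)])
print([atz('top',336,v,63)[0] for v in (151,152)],[atz('top',336,v,120)[0] for v in (174,175)])
E
```

```text
[ 551.875285   -184.40936742  169.33623796] [-0.63889826  1.20193811  5.72344878] 18.15
[23 29 28 22 25 23 31 30 23 22 19 17 27 38 40 40 40 36 25 12]
top7 [513, 506, 495, 486, 458, 386, 241, 104, 41, 51, 121, 234]
top8 [510, 501, 496, 479, 464, 386, 242, 106, 51, 50, 119, 233]
[np.float64(696.5975534927804), np.float64(693.8927936585663)] [np.float64(624.9294543357854), np.float64(622.3776945599157)]
```

The drawer has stopped, about 70 mm out. Now I withdraw the dowel straight up and go back to the stand.

>>> {"op": "arm_command", "data": {"series": [0,0,0,-0.5,0,0,0,0,-1.2,0,0,0,0,-2,0,0,0,0,-2.8,0,0,0,0,-3.2,0]}}

```text
clock: 18.57
eef_pos: [551.3, -184.4, 201.4]
tool_rot: [3.141, -0.001, -0.0]
force: [0.7, 0.2, -0.5]
width: 16.7
gripper_force: 58.7
```

>>> {"op": "arm_command", "data": {"series": [0,0,0,-0.6,0,0,0,0,-1.4,0,0,0,0,-2.2,0,0,0,0,-3.4,0,0,0,0,-4,0]}}

```text
clock: 18.98
eef_pos: [551.5, -184.5, 241.8]
tool_rot: [3.141, -0.002, -0.0]
force: [-0.2, -0.7, -1.4]
width: 16.5
gripper_force: 58.7
```

```bash
python3 chk.py top9; python3 - <<'E'
from h import *
for f in('top8','top9'):
    p=cv2.imread(f'pics/{f}.png').astype(int).sum(2)
    print(f,[int(p[v,334:339].mean()) for v in range(148,160)])
s=monitor.read_state();e=s['eef_pos'];print(e,s['width'])
p,_=snap('side','side9');g=p.astype(float).mean(2)
print('pred tip',proj('side',e-[0,0,84]),proj('side',e-[0,0,40]))
for v in range(118,160,2):
    r=g[v,270:292]; b=np.median(g[v,262:300]); w=np.clip(b-r-12,0,None)
    print(v,round(w.sum()),round((w*np.arange(270,292)).sum()/max(w.sum(),1),1),end=' | ')
E
```

```text
[ 552.06327993 -184.70123888  242.52832964] [ 0.47458311 -0.03224983 -0.63017142] 19.0333
[22 25 24 19 25 21 31 17 24 23 19 17 26 39 40 40 40 39 26 13]
top8 [510, 501, 496, 479, 464, 386, 242, 106, 51, 50, 119, 233]
top9 [512, 512, 495, 481, 461, 390, 238, 104, 53, 52, 120, 238]
[ 552.06327993 -184.70123888  242.52832964] 16.854397745265548
pred tip [278.55264243 139.87844577] [278.80455172 124.64665503]
118 286 280.8 | 120 408 280.0 | 122 465 278.4 | 124 48 276.9 | 126 92 276.0 | 128 76 278.3 | 130 124 275.8 | 132 124 275.2 | 134 142 275.7 | 136 120 275.9 | 138 126 275.4 | 140 28 270.6 | 142 92 272.3 | 144 36 272.5 | 146 0 0.0 | 148 0 0.0 | 150 0 0.0 | 152 54 279.9 | 154 2 280.0 | 156 1 242.5 | 158 0 0.0 |
```

>>> {"op": "arm_command", "data": {"series": [0,0,-2,0,0,0,0,-6,0,0,0,0,-10,0,0,0,0,-14,0,0,0,0,-18,0,0]}}

```text
clock: 19.5
eef_pos: [550.3, -2.7, 239.7]
tool_rot: [-3.142, 0.001, -0.001]
force: [0.4, -0.0, -1.8]
width: 16.3
gripper_force: 58.7
```

>>> {"op": "arm_command", "data": {"series": [0,0,-4,0,0,0,0,-8,0,0,0,0,-12,0,0,0,0,-16,0,0,0,0,-18.7,0,0]}}

```text
clock: 19.92
eef_pos: [549.8, 187.8, 239.6]
tool_rot: [-3.139, 0.001, 0.004]
force: [-0.4, -0.2, -2.0]
width: 16.3
gripper_force: 58.7
```

>>> {"op": "arm_command", "data": {"series": [0,0,0,2,0,0,0,0,5,0,0,0,0,8,0,0,0,0,9,0,0,0,0,9.7,0]}}

```text
clock: 20.33
eef_pos: [549.6, 182.2, 141.1]
tool_rot: [3.14, 0.004, -0.0]
force: [-0.8, 0.1, -1.3]
width: 16.6
gripper_force: 58.7
```

>>> {"op": "arm_command", "data": {"series": [0,0,0,0,0,0,0,0,0,0,0,0,0,0,0,0,0,0,0,0,0,0,0,0,0]}}

```text
clock: 20.75
eef_pos: [551.8, 182.9, 144.3]
tool_rot: [-3.141, -0.002, -0.0]
force: [0.1, 0.1, -0.4]
width: 16.3
gripper_force: 58.7
```

```bash
python3 - <<'E'
from h import *
s=monitor.read_state();e=s['eef_pos'];print(e,s['force'],s['width'])
p,_=snap('side','side10'); 
print('pred tip',proj('side',e-[0,0,84.2]),'stand',proj('side',[551.6,181.6,50]))
c=p[235:310,220:300,::-1]
cv2.imwrite('pics/c8.png',np.clip(cv2.resize(c,None,fx=8,fy=8,interpolation=cv2.INTER_CUBIC).astype(float)*2.2,0,255).astype(np.uint8))
E
```

```text
[551.7567795  182.88875153 144.33551502] [ 0.11359101  0.08014534 -0.44726148] 16.328229067938658
pred tip [253.27383808 273.16818169] stand [253.57321172 275.96588104]
```

View pics/c8.png

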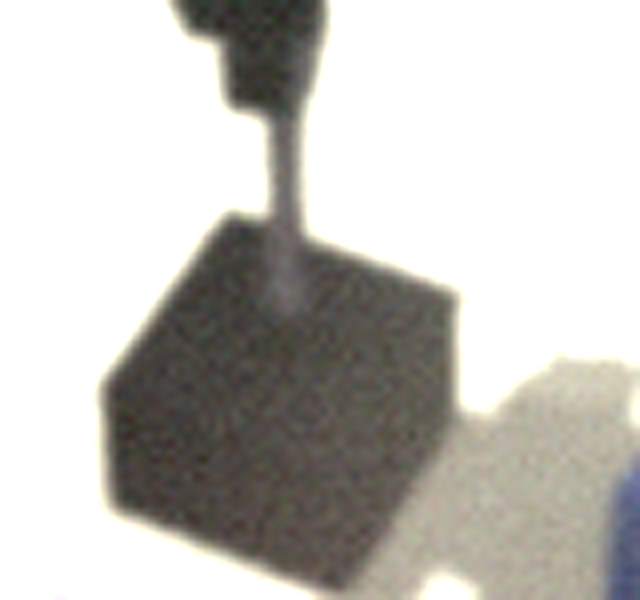

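The tip is at crop (287,310), about 10 mm above the stand's top, and the top face's centre is at about (283,340). It is aligned to about 1 mm and the hole gives 2.5 mm of play. Lowering in guarded steps.

>>> {"op": "arm_command", "data": {"series": [0,0.06,-0.04,0.3,0,0,0.06,-0.04,0.6,0,0,0.06,-0.04,0.8,0,0,0.06,-0.04,0.9,0,0,0.06,-0.04,0.9,0]}}

```text
clock: 21.22
eef_pos: [551.3, 183.0, 133.6]
tool_rot: [3.141, 0.001, -0.0]
force: [-0.4, -0.1, -0.6]
width: 16.5
gripper_force: 58.7
```

>>> {"op": "arm_command", "data": {"series": [0,0,0,0.08,0,0,0,0,0.16,0,0,0,0,0.24,0,0,0,0,0.3,0,0,0,0,0.3,0]}}

```text
clock: 21.63
eef_pos: [551.5, 183.1, 131.0]
tool_rot: [3.142, 0.0, -0.0]
force: [-0.4, -0.1, -1.3]
width: 16.5
gripper_force: 58.7
```

>>> {"op": "arm_command", "data": {"series": [0,0,0,0.2,0,0,0,0,0.5,0,0,0,0,0.8,0,0,0,0,1,0,0,0,0,1,0]}}

```text
clock: 22.05
eef_pos: [551.5, 183.2, 120.6]
tool_rot: [3.141, 0.0, -0.0]
force: [0.0, 0.1, -1.0]
width: 17.2
gripper_force: 58.7
```

>>> {"op": "arm_command", "data": {"series": [0,0,0,0.4,0,0,0,0,0.9,0,0,0,0,1.4,0,0,0,0,1.8,0,0,0,0,1.8,0]}}

```text
clock: 22.47
eef_pos: [551.4, 183.2, 102.1]
tool_rot: [3.141, 0.001, -0.0]
force: [0.8, 0.0, -1.2]
width: 16.2
gripper_force: 58.7
```

>>> {"op": "arm_command", "data": {"series": [0,0,0,0.2,0,0,0,0,0.4,0,0,0,0,0.6,0,0,0,0,0.65,0,0,0,0,0.65,0]}}

```text
clock: 22.88
eef_pos: [551.6, 183.2, 96.5]
tool_rot: [-3.142, 0.0, -0.0]
force: [0.0, -0.0, -1.4]
width: 16.7
gripper_force: 58.7
```

>>> {"op": "arm_command", "data": {"series": [0,0,0,0.05,0,0,0,0,0.1,0,0,0,0,0.15,0,0,0,0,0.15,0,0,0,0,0.15,0]}}

```text
clock: 23.3
eef_pos: [551.6, 183.1, 95.1]
tool_rot: [-3.142, -0.0, -0.0]
force: [0.5, 0.5, -1.5]
width: 17.0
gripper_force: 58.7
```

>>> {"op": "arm_command", "data": {"series": [24,0,0,0,0,26,0,0,0,0,30,0,0,0,0,35,0,0,0,0,40,0,0,0,0]}}

```text
clock: 23.72
eef_pos: [551.6, 183.1, 95.2]
tool_rot: [-3.142, -0.0, -0.0]
force: [-0.4, -0.2, 0.3]
width: 34.4
gripper_force: 0.0
```

>>> {"op": "arm_command", "data": {"series": [60,0,0,0,0,80,0,0,0,0,90,0,0,0,0,90,0,0,0,0,90,0,0,0,0]}}

```text
clock: 24.13
eef_pos: [551.6, 183.1, 95.1]
tool_rot: [3.142, -0.0, -0.0]
force: [-0.1, -0.4, -0.4]
width: 77.3
gripper_force: 0.0
```

>>> {"op": "arm_command", "data": {"series": [90,0,0,-1,0,90,0,0,-3,0,90,0,0,-6,0,90,0,0,-9,0,90,0,0,-12,0]}}

```text
clock: 24.55
eef_pos: [551.4, 183.0, 217.1]
tool_rot: [3.142, 0.0, -0.0]
force: [0.0, 0.3, -0.0]
width: 76.9
gripper_force: 0.0
```

>>> {"op": "arm_command", "data": {"series": [90,-1,3,-1,0,90,-2,6,-1,0,90,-3,9,-1,0,90,-3.5,11,-1,0,90,-3.5,12,-1,0]}}

```text
clock: 24.97
eef_pos: [515.4, 59.6, 226.2]
tool_rot: [3.14, 0.0, -0.004]
force: [-0.6, -0.8, 0.3]
width: 76.9
gripper_force: 0.0
```

>>> {"op": "arm_command", "data": {"series": [90,0,0,0,0,90,0,0,0,0,90,0,0,0,0,90,0,0,0,0,90,0,0,0,0]}}

```text
clock: 25.38
eef_pos: [516.8, 64.7, 224.9]
tool_rot: [-3.141, 0.0, 0.002]
force: [0.2, 0.8, 0.9]
width: 77.4
gripper_force: 0.0
```

```bash
python3 - <<'E'
from h import *
p,d=snap('top','top11'); q,_=snap('side','side11')
a=cv2.imread('pics/top0.png')[:,:,::-1]; b=cv2.imread('pics/side0.png')[:,:,::-1]
g=p[185:222,195:240].astype(float).mean(2); m=g>100
# handle top: bright blob inside stand, vs original
from scipy import ndimage
for n,im in(('0',a),('11',p)):
    g=im[190:212,206:228].astype(float).mean(2);print(n);print(g[4:18:1,0:16].astype(int))
print('side diff at dowel',np.abs(q[244:290,245:265].astype(int)-b[244:290,245:265]).sum(2).max(1)[::3])
pt=lambda f:[int(v) for v in cv2.imread(f'pics/{f}.png').astype(int).sum(2)[148:160,334:339].mean(1)]
print(pt('top8'),pt('top11'))
print(d[200,213],np.load('pics/top0.npy')[200,213])
E
```

```text
0
[[135 105  61  31  22  22  25  29  25  25  25  24  23  24  25  27]
 [126  89  46  23  25  28  26  25  27  24  27  22  22  22  23  24]
 [118  78  37  24  29  28  34  34  43  39  29  27  23  27  23  22]
 [106  64  33  25  33  47  66  73  77  67  47  33  25  20  23  23]
 [ 89  47  28  30  49  80 103 109 115 107  82  49  29  24  23  23]
 [ 76  35  25  34  67 101 123 129 132 125 107  63  36  25  23  17]
 [ 60  30  22  39  74 110 125 133 135 130 113  77  40  24  26  27]
 [ 48  32  25  39  72 109 122 131 136 132 111  73  36  26  22  19]
 [ 39  28  27  32  65 103 121 128 131 120  98  59  33  21  17  16]
 [ 30  18  26  29  48  77 102 110 112  95  74  42  28  23  23  17]
 [ 22  25  25  26  31  49  63  72  68  63  43  28  22  20  22  22]
 [ 22  24  22  23  26  28  30  35  33  26  20  23  21  22  21  24]
 [ 22  19  21  23  23  20  26  22  23  12  18  13  18  19  21  21]
 [ 24  24  28  25  20  24  24  26  12   6  12  11   3  17  23  24]]
11
[[149 117  68  36  31  28  24  28  27  25  39  67  92 104 107  90]
 [137 100  49  28  24  22  24  21  25  29  41  69  98 107 109  93]
 [128  81  39  27  25 
[... 304 characters left out ...]
115 105]
 [ 51  28  28  36  66 106 127 140 144 139 136 118 113 119 115 102]
 [ 39  26  26  38  60 101 126 137 140 142 131 116 113 118 118 109]
 [ 37  26  26  29  47  83 116 135 138 134 118  98 105 119 122 111]
 [ 24  26  25  27  37  62  89 112 119 110  86  83 104 118 123 118]
 [ 27  27  28  25  30  40  54  68  75  65  51  62  95 119 125 118]
 [ 22  25  21  28  22  29  31  33  38  29  32  52  86 116 126 124]
 [ 22  25  25  30  26  29  26  24  22  24  24  43  78 109 125 123]]
side diff at dowel [ 52  48  67 108 103 108  99  29  38  31  34  24  27  20  23  21]
[510, 501, 496, 479, 464, 386, 242, 106, 51, 50, 119, 233] [485, 481, 466, 456, 435, 368, 228, 99, 48, 50, 111, 214]
1139.4634 1142.5057
```

```bash
python3 -c "
from h import *
print(workorder.finish_job())"
```

```text
the job is handed in; nothing more can be done
None
```

The drawer is about 70 mm out and has stayed out, the dowel is back upright in the black stand, and the job is handed in at about 25.5 s; pressing the catch peaked at about 12 N, well short of its stop by travel, and the arm kept clear of the other things (their positions were not re-measured).

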